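Turn the recipe leaf over its rings

TASK

Turn the stiff recipe leaf over the rings of the cookbook stand, so that it lies fully down on the other wing with its green face showing. Ease it down gently with the hand under control all the way, without letting it drop or slap onto the wing, and leave the pot, bowl, pepper grinder and spoon where they are.

Things in the scene. Friction and masses are not known exactly. Their poses are not given: they have to be found in the camera images.
- stand: Wooden V-shaped cookbook stand, fixed to the worktop, 215 mm along x, about 270 mm along y. Origin at the centre of its underside on the worktop, z up. Its rings stand in a row along x; on either side (+y and -y) a wing with a stack of paper slopes up and outward at 30 degrees from level, its outer edge 140 mm from the ring axis along the slope. Yaw within 0.45 rad.
- ring_axis (a point): Middle of the common axis of the three steel rings (16 mm radius), 55 mm above the stand's origin, fixed to the stand. The axis runs along the stand's x; the leaf turns about it almost without friction: pushed up it falls back until upright, past upright it falls on to the -y wing by its own weight.
- leaf_edge (a point): Middle of the leaf's free edge, moving with it. Stiff white plastic leaf 4 mm thick (edge a 6 mm bead), 190 mm along the stand's x, reaching 13 to 170 mm from the ring axis, 0.13 to 0.21 kg. Yellow face up at the start, green below. Starts on the +y wing, overhanging it by 30 mm, edge 140 mm above the worktop. A finger beside the edge pushes it over or holds it back with 1 to 2 N.
- leaf_part (a joint): Turn of the leaf about the ring axis in rad: 0 lying on the +y wing (30 degrees above level), 1.047 upright, 2.094 lying fully on the -y wing (30 degrees above level on that side, its free edge again 140 mm above the worktop). The wings stop it at both ends.
- stockpot: Bystander: empty aluminium stockpot, 210 mm across, 150 mm high, with two side handles, on a grey silicone trivet 9 mm thick; origin at the centre of its underside.
- bowl: Bystander: blue melamine bowl, 150 mm across, 65 mm high; origin at the centre of its underside.
- grinder: Bystander: dark wooden pepper grinder, 58 mm across, 195 mm high; origin at the centre of its underside.
- spoon: Bystander: steel tasting spoon 200 mm long, lying along its x axis; origin at its underside.

How it is judged:
By the outcome, as a careful person would: the job done as asked, in the order asked, and still so for the second after the job is handed in, with the robot touching nothing.
It also fails if it takes over 48 s, if anything falls off the work surface, if the arm or the gripper's body presses on something with over 40 N, if the wrist force passes 120 N, or if a joint passes its speed limit or range.

ROBOT

A 6-joint arm with a two-finger parallel gripper is mounted at the origin on the work surface. World frame = base frame: x ahead of the robot, y to its left, z up, the work surface at z = 0. Lengths are in m, angles in degrees, forces in N, time in s.
With the tool pointing down it reaches from about 0.325 to 0.775 m from the base axis. Payload 5.5 kg.
Tool frame: the origin (TCP) lies at the centre of the arm's flange, where the gripper is bolted on; the fingertips stand 182 mm ahead of it and the grasp point (between the pads) lies 163 mm ahead of it; z points along the fingers, y is the line along which they close (so a half turn about z gives the same grasp; the last joint's range is limited). The gripper opens to 88 mm and grips with 3 to 60 N. Pads are 20 mm wide; open, the fingers measure 115 mm over their backs; the gripper's body (75 mm by 178 mm) begins 61 mm behind the grasp point.
Start: joints at [64.246, 5.22, 70.514, -0, 104.267, -3.249], TCP at [0.23, 0.554, 0.405] pointing down, gripper open.
Joint ranges: [-164.24, 164.24], [-49.07, 125.15], [9.68, 141.18], [-86.29, 266.29], [3.28, 154.24], [-151.56, 151.56]. Speed limits (degrees/s): [147.25, 147.25, 172.46, 180, 180, 180].

INTERFACE

Orientations are given as [roll, pitch, yaw] about the fixed x, y, z axes, in that order (R = Rz(yaw) Ry(pitch) Rx(roll)).
In Python, from station import r gives the robot as it stands. The module is installed in compiled form; this text tells all that it offers. Calls block until the motion is done:
- r.reach(position, orientation): joint-space move of the TCP to a pose.
- r.servo_line(position, rotation=None, speed=0.15): straight line of the TCP; rotation=None keeps the orientation; speed is the mean speed in m/s.
- r.move_joints(angles): joint-space move.
- r.let_go() and r.grab(squeeze=None): open the fingers fully, or close them until they stop; squeeze is the grip in N (None keeps the last).
- r.wait(seconds).
- r.inverse_kinematics(position, orientation): joint angles nearest the present ones, or None.
- r.sense(): the state.
- r.snapshot(name): name is "scene" or "top" or "wrist"; returns a dict with "frame" (384x512x3 uint8, red, green, blue), "fx", "fy", "cx", "cy" (pixels), "R" (3x3) and "t" (3): a world point X has camera coordinates R X + t. Camera axes: x right, y down, z forward; pixel columns grow to the right and rows downward; lengths in m; the calibration is good to about 2 mm. A picture is of the moment at which its call begins. There is no depth.
A pose or a line that the arm cannot do raises r.IKError and nothing moves.
- r.hand_in(): hands the job in; it is judged then, once.
The state is a dict: "clock": time; "joints": joint angles; "joint_vel": joint speeds; "joint_torque": joint torques, N m; "tcp_pos": TCP position; "orientation": TCP orientation; "contact_force": force on the tool from outside, world axes, zero at the start; "torque": the same for the moment, N m; "opening": finger opening in m; "gripper_force": force on a finger pad.
Only numpy, scipy, OpenCV 4.12 (cv2) and the standard library are available. Lean on these libraries where they do the work, as an engineer would, in place of code of your own. Each camera call takes 0.05 s, during which the arm holds its last target. There are 200 camera calls.

## Working session

There is one attempt and no reset: what is moved stays moved. The work goes in short steps, each a Python script; the robot and the scene stay as the last script left them, time stands still between calls to the robot, and variables do not carry over. Pictures are saved under pics/ and viewed, at most 10 in all, crops included, and the job is handed in when it is done.

```bash
mkdir -p pics; python3 - <<'E'
from station import r
import cv2,pickle,numpy as np
d={}
for n in("scene","top"):
    s=r.snapshot(n); d[n]=s
    cv2.imwrite(f"pics/{n}0.png",cv2.cvtColor(s["frame"],cv2.COLOR_RGB2BGR))
    print(n,s["fx"],s["cx"],s["cy"],np.round(-np.array(s["R"]).T@s["t"],3))
pickle.dump(d,open("d.pkl","wb"))
s=r.sense();print(s["clock"],s["orientation"])
E
```

```text
scene 352.27044231859685 259.94788810848917 194.15957476234567 [0.797 0.474 0.963]
top 395.4917990510643 262.1498815160329 192.95525645200712 [0.368 0.027 1.377]
0.1 [-1.79901169e+02 -4.52627742e-03  1.57492926e+02]
```

View pics/scene0.png

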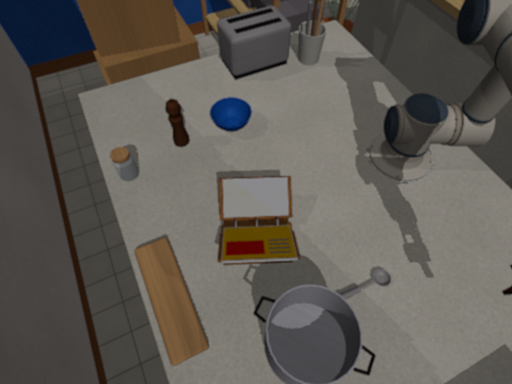

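View pics/top0.png

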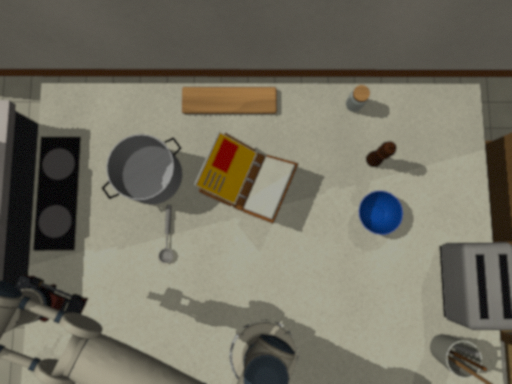

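The pictures show the leaf (yellow/red) at top-view px about (198-258, 133-205), i.e. on the +y side, with the pot at (143,170), the spoon at (168,230), and the bowl and grinder off to the right (-y).

```bash
cat > h.py <<'E'
import numpy as np,cv2
def ray(s,uv,z):
    R=np.array(s["R"]);t=np.array(s["t"]);c=-R.T@t
    d=R.T@np.array([(uv[0]-s["cx"])/s["fx"],(uv[1]-s["cy"])/s["fy"],1]);return c+d*(z-c[2])/d[2]
def pix(s,X):
    q=np.array(s["R"])@X+s["t"];return np.array([s["fx"]*q[0]/q[2]+s["cx"],s["fy"]*q[1]/q[2]+s["cy"]])
E
python3 - <<'E'
import pickle,cv2,numpy as np
from h import *
d=pickle.load(open("d.pkl","rb"))
out=[]
for n,(x0,x1,y0,y1) in {"top":(185,310,120,235),"scene":(205,310,165,275)}.items():
    s=d[n];f=s["frame"];hsv=cv2.cvtColor(f,cv2.COLOR_RGB2HSV)
    m=cv2.inRange(hsv,(0,170,90),(32,255,255));M=np.zeros_like(m);M[y0:y1,x0:x1]=m[y0:y1,x0:x1]
    c=max(cv2.findContours(M,0,2)[0],key=cv2.contourArea)
    print(n,cv2.contourArea(c),cv2.boxPoints(cv2.minAreaRect(c)).round(1).tolist(),cv2.approxPolyDP(c,4,True)[:,0].tolist())
    im=cv2.resize(f[y0:y1,x0:x1],(400*1,400*(y1-y0)//(x1-x0)),interpolation=cv2.INTER_CUBIC)
    out.append(cv2.resize(im,(400,380)))
cv2.imwrite("pics/crop.png",cv2.cvtColor(np.hstack(out),cv2.COLOR_RGB2BGR))
E
```

```text
top 2169.0 [[196.10000610351562, 185.3000030517578], [220.0, 132.89999389648438], [257.0, 149.6999969482422], [233.1999969482422, 202.1999969482422]] [[220, 134], [198, 185], [233, 201], [254, 153]]
scene 2032.5 [[221.6999969482422, 228.10000610351562], [293.79998779296875, 225.10000610351562], [295.1000061035156, 256.20001220703125], [223.0, 259.20001220703125]] [[289, 228], [225, 229], [223, 259], [295, 256]]
```

View pics/crop.png

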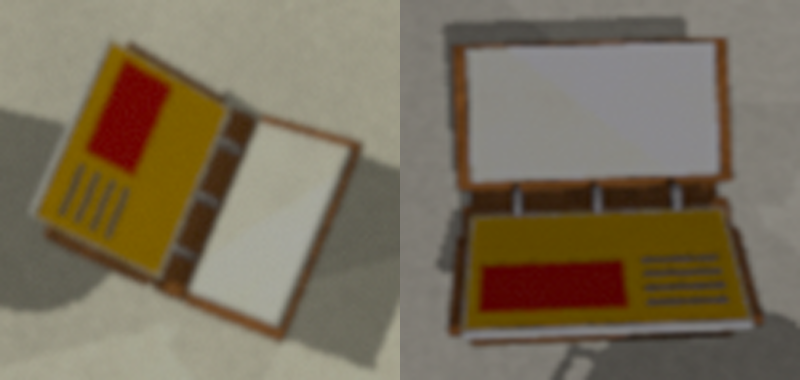

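```bash
python3 - <<'E'
import pickle
from h import *
d=pickle.load(open("d.pkl","rb"));s=d["top"];c=d["scene"]
e1,e2=ray(s,(220,132.1),.14),ray(s,(195.2,184.2),.14)
w1,w2=ray(s,(297.5,164.5),.125),ray(s,(272.5,222.3),.125)
sc=lambda u,v:(205+u*105/400,165+v*110/380)
E1,E2=ray(c,sc(468,335),.14),ray(c,sc(757,325),.14)
W1,W2=ray(c,sc(450,42),.125),ray(c,sc(727,38),.125)
for n,a,b in(("edge top",e1,e2),("edge scene",E1,E2),("wing top",w1,w2),("wing scene",W1,W2)):
    print(n,a.round(4),b.round(4),"mid",((a+b)/2).round(4),"len",np.linalg.norm(a-b).round(3),"yaw",np.degrees(np.arctan2(*(a-b)[[1,0]])).round(1))
print("dist",np.linalg.norm((e1+e2-w1-w2)[:2])/2,np.linalg.norm((E1+E2-W1-W2)[:2])/2)
for n,z,p in(("pot rim R",.159,(181,175)),("handle",.13,(180,150)),("bowl",.065,(380,212)),("grinderTop",.195,(388,150))): print(n,ray(s,p,z).round(3))
E
```

```text
edge top [0.7258 0.1392 0.14  ] [0.5567 0.2159 0.14  ] mid [0.6413 0.1776 0.14  ] len 0.186 yaw -24.4
edge scene [0.4904 0.2621 0.14  ] [0.3154 0.3386 0.14  ] mid [0.4029 0.3004 0.14  ] len 0.191 yaw -23.6
wing top [ 0.6226 -0.1101  0.125 ] [ 0.4365 -0.0278  0.125 ] mid [ 0.5295 -0.069   0.125 ] len 0.203 yaw -23.9
wing scene [0.3574 0.0297 0.125 ] [0.1618 0.1188 0.125 ] mid [0.2596 0.0743 0.125 ] len 0.215 yaw -24.5
dist 0.27065949784973364 0.2677258597136603
pot rim R [0.583 0.258 0.159]
handle [0.669 0.268 0.13 ]
bowl [ 0.473 -0.39   0.065]
grinderTop [ 0.653 -0.382  0.195]
```

```bash
cat >> h.py <<'E'
from station import r
YAW=-24.1; cy,sy=np.cos(np.radians(YAW)),np.sin(np.radians(YAW))
yh=np.array([-sy,cy,0]); RING=np.array([.580,.0425,.055])
def target(phi,shift=0,dz=0):
    "pose with the pushing/holding finger at the leaf edge, leaf at phi deg above +y level"
    b=np.interp(phi,[30,55,80,100,125,150],[35,50,66,66,50,35]); B=np.radians(b)
    w=.044*np.cos(B)-.010*np.sin(B)
    f=np.radians(phi); ne=.169*np.cos(f)
    off=np.interp(phi,[87,99],[.003-w,w-.003])
    p=RING+yh*(ne+off+shift); p[2]=.055+.168*np.sin(f)-.012+.182+dz
    return p,[180,0,180+YAW-b]
def go(phi,shift=0,dz=0,speed=.03):
    p,o=target(phi,shift,dz); r.servo_line(p,o,speed=speed)
    s=r.sense(); f=np.array(s["contact_force"]); print(round(s["clock"],2),phi,"Fn %.2f"%(f@yh),f.round(2)); return f
def save(n,name):
    s=r.snapshot(n);cv2.imwrite(f"pics/{name}.png",cv2.cvtColor(s["frame"],cv2.COLOR_RGB2BGR));return s
E
python3 - <<'E'
import pickle
from h import *
c=pickle.load(open("d.pkl","rb"))["scene"]
sc=lambda u,v:(205+(u-400)*105/400,165+v*110/380)
print(((ray(c,sc(468,335),.14)+ray(c,sc(757,325),.14))/2).round(4),((ray(c,sc(450,42),.125)+ray(c,sc(727,38),.125))/2).round(4))
for phi in range(30,151,15):
    p,o=target(phi); print(phi,p.round(3),r.inverse_kinematics(p,o) is not None)
p,o=target(30,.014,.10); r.reach(p,o)
go(30,.014,.03,.1)
save("scene","appr")
print(r.sense()["clock"])
E
```

```text
[0.6378 0.1864 0.14  ] [ 0.5368 -0.0586  0.125 ]
30 [0.629 0.151 0.309] True
45 [0.62  0.132 0.344] True
60 [0.608 0.106 0.37 ] True
75 [0.595 0.075 0.387] True
90 [0.579 0.04  0.393] True
105 [0.565 0.01  0.387] True
120 [ 0.552 -0.021  0.37 ] True
135 [ 0.54  -0.047  0.344] True
150 [ 0.531 -0.066  0.309] True
2.98 30 Fn -0.19 [-0.37 -0.04  0.89]
3.025
```

View pics/appr.png

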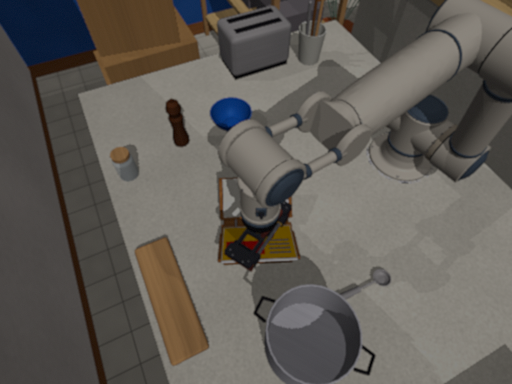

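The picture shows the open gripper above the leaf, one finger at about (240,258) beyond the free edge, clear of the pot at (312,330). The scene view puts the edge up to 1 cm further out, so I approach wider and find the contact by force.

```bash
python3 - <<'E'
from h import *
f0=go(30,.026,.03,.08)
for dz in(.02,.01,0):
    f=go(30,.026,dz,.05)
    if abs(f-f0).max()>2: raise SystemExit("contact on descent")
f0=f
for k in range(16):
    sh=.026-.003*(k+1)
    f=go(30,sh,0,.03)
    if (f-f0)@yh>.7: break
print("shift",sh,r.sense()["clock"])
save("wrist","touch")
E
```

```text
3.33 30 Fn -0.57 [-0.84 -0.25 -0.17]
3.67 30 Fn -0.50 [ 0.44 -0.75  0.19]
4.03 30 Fn 1.16 [ 0.33  1.12 -1.1 ]
4.38 30 Fn -0.34 [-0.55 -0.12  0.14]
4.62 30 Fn 0.11 [-0.18  0.21 -0.73]
4.88 30 Fn 0.24 [0.18 0.19 1.  ]
5.12 30 Fn -0.19 [ 0.09 -0.25 -0.26]
5.38 30 Fn -0.36 [ 0.54 -0.64  0.6 ]
5.62 30 Fn -0.06 [-0.6   0.21 -0.23]
5.88 30 Fn -0.43 [ 0.01 -0.47  0.31]
6.12 30 Fn 1.28 [-0.21  1.5  -0.44]
shift 0.0049999999999999975 6.125
```

View pics/touch.png

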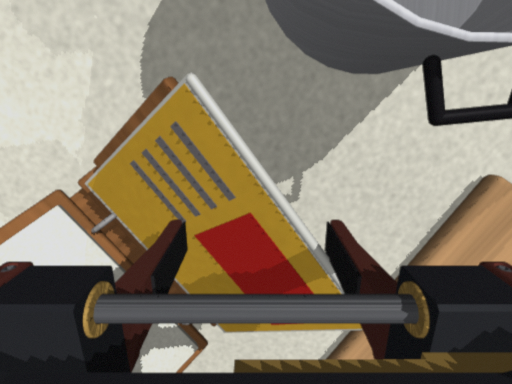

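The wrist view shows the right finger just outside the white bead near (335,250), the left one over the yellow face, and the pot handle clear at (440,90). Contact came at shift ≈ 5 mm, which agrees with both views, so I lift now.

```bash
sed -i 's/^RING=.*//; s/RING=np.array(\[.580,.0425,.055\])/RING=np.array([.580,.0425,.055])+.004*yh/' h.py; python3 - <<'E'
from h import *
for phi in range(32,69,3):
    f=go(phi)
    if np.linalg.norm(f)>10: print("high");break
save("wrist","lift")
E
```

```text
6.53 32 Fn 3.29 [0.46 3.4  1.26]
6.95 35 Fn 4.60 [0.21 4.95 2.85]
7.38 38 Fn 5.40 [0.57 5.66 1.98]
7.8 41 Fn 3.65 [0.17 3.92 3.35]
8.22 44 Fn 2.92 [0.54 2.96 2.15]
8.63 47 Fn 1.13 [-0.33  1.39  1.65]
9.05 50 Fn 1.14 [0.92 0.83 0.1 ]
9.47 53 Fn 1.31 [0.29 1.31 0.62]
9.88 56 Fn 1.31 [1.04 0.97 1.36]
10.28 59 Fn 0.20 [-0.38  0.39  0.34]
10.69 62 Fn 0.18 [ 0.5  -0.03 -0.22]
11.09 65 Fn 0.18 [0.01 0.19 0.68]
11.49 68 Fn 0.39 [-0.33  0.58  0.01]
```

View pics/lift.png

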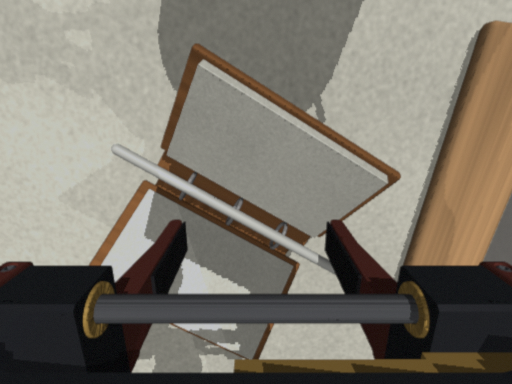

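The leaf stands steep, its bead running from (115,150) to (330,268) with one finger on each side, so it is straddled as planned. Continuing over the top.

```bash
python3 - <<'E'
from h import *
for phi in list(range(71,86,3))+list(range(87,108,2))+[110,113]:
    f=go(phi,speed=.025)
    if np.linalg.norm(f)>10: print("high");break
save("wrist","over")
E
```

```text
11.99 71 Fn 0.02 [ 0.64 -0.27 -0.01]
12.44 74 Fn 0.40 [ 0.85  0.05 -0.5 ]
12.89 77 Fn 0.15 [ 0.87 -0.22  0.35]
13.34 80 Fn -0.80 [-1.11 -0.38  0.04]
13.84 83 Fn 0.48 [0.53 0.28 0.33]
14.47 87 Fn -0.59 [-0.24 -0.53 -0.13]
14.78 89 Fn 0.25 [0.11 0.22 0.23]
15.08 91 Fn 0.29 [0.24 0.21 0.29]
15.39 93 Fn -0.38 [ 0.39 -0.59  0.54]
15.7 95 Fn -0.99 [-0.31 -0.94 -0.07]
16.01 97 Fn -0.30 [ 0.3  -0.46  0.01]
16.32 99 Fn -0.69 [-0.51 -0.52 -0.4 ]
16.68 101 Fn -0.12 [-0.94  0.3   0.05]
17.03 103 Fn -0.50 [-0.24 -0.44 -0.34]
17.38 105 Fn -0.31 [ 0.11 -0.39  0.03]
17.73 107 Fn 0.11 [ 0.14  0.06 -0.42]
18.18 110 Fn -0.37 [-0.1  -0.36 -0.43]
18.63 113 Fn -0.18 [-0.27 -0.08 -0.37]
```

View pics/over.png

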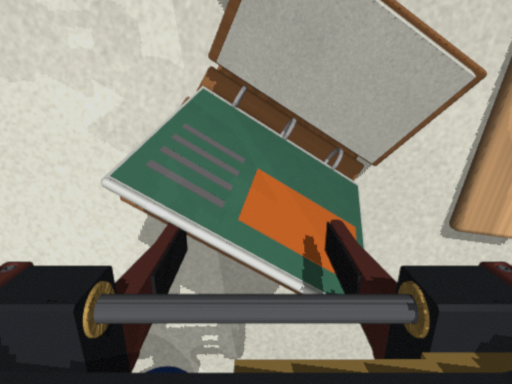

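The view shows the green face, bead from (105,183) running to (300,290) against the left finger at (180,225). I check its angle from that bead's end before going on.

```bash
python3 - <<'E'
from h import *
s=r.snapshot("wrist"); xh=np.array([cy,sy,0])
for phi in range(105,151,5):
    f=np.radians(phi);e=RING+.17*np.cos(f)*yh+[0,0,.17*np.sin(f)]
    print(phi,pix(s,e-.095*xh).round(0),pix(s,e+.0*xh).round(0))
i=RING+[0,0,0];print("ring ends",pix(s,i-.095*xh).round(),pix(s,i+.095*xh).round())
E
```

```text
105 [107. 148.] [266. 240.]
110 [100. 169.] [253. 254.]
115 [ 96. 187.] [241. 266.]
120 [ 93. 201.] [231. 275.]
125 [ 92. 213.] [222. 282.]
130 [ 93. 221.] [216. 286.]
135 [ 95. 228.] [210. 288.]
140 [ 97. 232.] [206. 288.]
145 [101. 234.] [203. 287.]
150 [105. 234.] [201. 285.]
ring ends [205.  85.] [354. 181.]
```

The observed bead end (105,183) matches φ≈113°, and the ring ends match too, so the leaf is held on the finger. Lowering it now.

```bash
python3 - <<'E'
from h import *
for phi in list(range(116,144,3))+[144,146,148,150]:
    f=go(phi,speed=.022)
    if np.linalg.norm(f)>10: print("high");raise SystemExit
for sh in(-.003,-.006,-.009,-.012): go(150,sh,0,.015)
save("wrist","down")
s=r.snapshot("wrist"); xh=np.array([cy,sy,0])
for phi in(135,140,145,150):
    f=np.radians(phi);e=RING+.17*np.cos(f)*yh+[0,0,.17*np.sin(f)]
    print(phi,pix(s,e-.095*xh).round(0),pix(s,e).round(0))
E
```

```text
19.23 116 Fn -0.49 [-0.79 -0.18 -0.94]
19.73 119 Fn 0.25 [ 0.32  0.13 -1.1 ]
20.23 122 Fn -0.27 [-1.11  0.2  -1.41]
20.73 125 Fn -0.14 [-0.4   0.03  0.48]
21.23 128 Fn -0.55 [-0.09 -0.56 -0.9 ]
21.74 131 Fn -0.34 [-0.65 -0.08 -0.78]
22.25 134 Fn -0.48 [-1.03 -0.07 -0.48]
22.77 137 Fn -0.10 [-0.48  0.1  -0.32]
23.28 140 Fn 0.11 [ 0.29 -0.01 -1.58]
23.8 143 Fn -0.77 [-0.71 -0.53 -0.2 ]
24.07 144 Fn -1.68 [-0.93 -1.43 -0.29]
24.48 146 Fn -0.39 [ 0.16 -0.5  -0.41]
24.88 148 Fn 0.17 [0.16 0.12 0.2 ]
25.27 150 Fn 0.04 [ 0.56 -0.21 -0.97]
25.62 150 Fn 0.22 [-0.53  0.48  0.53]
25.98 150 Fn -0.80 [-0.12 -0.82 -0.  ]
26.32 150 Fn -0.41 [ 0.2  -0.55 -0.16]
26.68 150 Fn 0.09 [-0.59  0.36  0.16]
135 [138.  95.] [275. 271.]
140 [130. 110.] [258. 268.]
145 [127. 120.] [244. 265.]
150 [126. 128.] [234. 260.]
```

View pics/down.png

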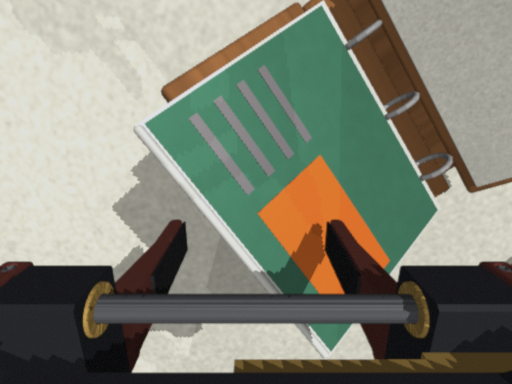

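The leaf lies down: bead corner at (137,128) against a predicted (126,128) for full down, with the left finger at (180,230) clear of it. Withdrawing straight up and verifying.

```bash
python3 - <<'E'
from h import *
go(150,-.012,.02,.05); go(150,-.012,.13,.12)
r.servo_line(list(np.array(r.sense()["tcp_pos"])-[.17,0,0]),speed=.15)
a=save("scene","end1");b=save("top","end2")
xh=np.array([cy,sy,0])
for phi in(140,145,150):
    f=np.radians(phi);e=RING+.17*np.cos(f)*yh+[0,0,.17*np.sin(f)]
    print(phi,[pix(b,e+k*xh).round(1).tolist() for k in(-.095,.095)],[pix(a,e+k*xh).round(1).tolist() for k in(-.095,.095)])
f=[cv2.resize(x["frame"],(400,300)) for x in(a,b)]
cv2.imwrite("pics/end.png",cv2.cvtColor(np.hstack([cv2.resize(a["frame"][100:330,180:400],(400,400)),cv2.resize(b["frame"][100:280,180:360],(400,400))]),cv2.COLOR_RGB2BGR))
print(r.sense()["clock"])
E
```

```text
27.32 150 Fn 0.71 [0.82 0.42 0.22]
28.39 150 Fn 0.06 [ 0.33 -0.08 -0.31]
140 [[275.0, 219.9], [299.3, 164.3]] [[288.4, 163.2], [221.6, 164.6]]
145 [[277.5, 221.3], [301.5, 166.2]] [[287.8, 163.2], [222.0, 164.5]]
150 [[279.6, 222.6], [303.4, 168.0]] [[287.3, 163.6], [222.4, 165.0]]
29.775
```

View pics/end.png

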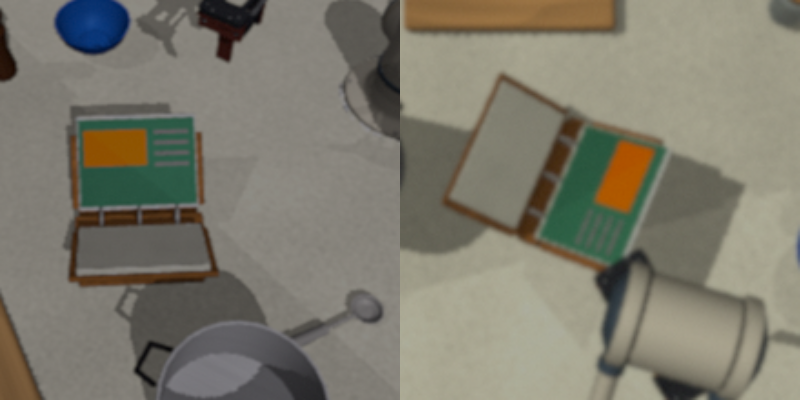

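Both views show the green face flat on the -y wing (top-view corner at about (301,167); I predicted (303,168) for fully down). The pot, spoon and bowl have not moved and the gripper is clear.

```bash
python3 -c "
from station import r
print(r.hand_in())"
```

```text
the job is handed in; nothing more can be done
None
```

The leaf is turned over the rings and lies fully down on the -y wing with its green face up; it was eased down on the finger, nothing else was disturbed, and the job was handed in at about 30 s.

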